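# Trip test of the kitchen power unit

### The job

Do the trip test of the power unit on the kitchen table. First clear all the tins and jars off its shelf half and stand them upright on the striped place mat; then slide the clear cover fully open, press the blue test button until the lever drops, lift the lever all the way up again so that it stays, and slide the cover fully shut. Finally stand all the tins and jars upright on the shelf half again, and leave the other breakfast things where they are.

Things in the scene. Friction and masses are not known exactly. Their poses are not given: they have to be found in the camera images.
- unit: Fixed grey kitchen power unit, a low box 200 mm deep (its x), 370 mm wide (its y), 45 mm high; origin: centre of its underside, z up. Its +y half (y -20 to 180 mm) is a shelf with a black rubber mat where tins and jars stand; its -y half has the controls under a clear sliding cover. Rails 4 mm wide, 10 mm high run along the long edges and the +y end. Left or right of the mat.
- shelf (a point): Centre of the shelf half, on its surface, 45 mm above the table (unit frame 0, 85, 45 mm).
- cover (a joint): Slide of the clear cover along the unit's +y, in m: 0 fully closed (over the controls), 0.20 fully open (over the shelf half). Slight friction, about 1.5 N; it stays where it is left. Anything standing on the shelf half blocks it.
- cover_grip (a point): Middle of the cover's red grip block, 135 mm above the table; travels with the cover. The block is 70 mm along the unit's x, 18 mm along its y, 30 mm high; its top is 12 mm above this point, the cover's top 18 mm below it. The cover is a clear tunnel 184 mm along x, 150 mm along y, 72 mm high above the unit's top, centred under the grip, open at both y ends.
- test_top (a point): Centre of the top face of the blue test button, 30 mm in diameter, in a yellow collar; up, its face stands 20 mm above the unit's top (65 mm above the table), at unit frame x 2, y -62 mm.
- test (a joint): How far the spring test button is pressed, in m: 0 up, 0.009 fully down (about 5 N). Pressed home it trips the lever, which falls by its own weight.
- lever (a joint): Angle of the trip lever, rad: 0 up (on), leaning 0.2 rad past vertical away from the robot (unit +x), where it rests by itself; 1.1 dropped (tripped), leaning 0.9 rad from vertical towards unit -x. It turns about an axis along the unit's y; lifted past vertical it stays up, let go before that it falls.
- lever_grip (a point): Centre of the lever's orange crossbar grip, a cylinder 18 mm in diameter and 26 mm long along the unit's y, on a black arm; 68 mm from the hinge.
- lever_hinge (a point): The lever's hinge axis (runs along the unit's y), 30 mm above the table, inside the unit, at unit frame x 20, y -130 mm.
- mat: Fixed striped blue and teal place mat, 300 mm (its x) by 360 mm (its y), 3 mm thick; origin: centre of its underside, z up. Its stripes run along y.
- tea_tin: Upright round blue tin with a white label and steel lid, 62 mm in diameter and 76 mm tall, of about 220 g. Settled contents keep it bottom-heavy. Origin: centre of its underside, z up its axis. One of the things that stand on the unit's shelf half at the start; may be absent.
- cocoa_tin: Upright round brown tin with a gold band and white lid, 64 mm in diameter and 74 mm tall, of about 250 g. Settled contents keep it bottom-heavy. Origin: centre of its underside, z up its axis. One of the things that stand on the unit's shelf half at the start; may be absent.
- jam_jar: Upright round dark red jam jar with a white label and brass lid, 60 mm in diameter and 74 mm tall, of about 280 g. Settled contents keep it bottom-heavy. Origin: centre of its underside, z up its axis. One of the things that stand on the unit's shelf half at the start; may be absent.
- spice_tin: Upright round green tin with a yellow band and dark lid, 60 mm in diameter and 78 mm tall, of about 180 g. Settled contents keep it bottom-heavy. Origin: centre of its underside, z up its axis. One of the things that stand on the unit's shelf half at the start; may be absent.
- candle: Bystander: candle in a glass, 74 mm in diameter, 110 mm tall; origin: centre of its underside. Leave alone.
- flower_mug: Bystander: glass mug with a red flower, 66 mm in diameter, 140 mm tall with the flower; origin: centre of its underside. Leave alone.
- card_stand: Bystander: steel cube of 35 mm with a card held up on a wire, 180 mm tall, the card 75 mm wide; origin: centre of its underside. Leave alone.
- bowl: Bystander: empty pinkish bowl, 104 mm in diameter, 55 mm tall; origin: centre of its underside. Leave alone.
- banana: Bystander: banana lying on the far edge of the mat, about 210 mm long and 33 mm thick, bent, along its own y; origin: near its middle, on the mat. Leave alone.
- salt_mill: Bystander: dark wooden salt mill, 48 mm in diameter, 108 mm tall; origin: centre of its underside. Leave alone.

How it is judged:
By the outcome, as a careful person would: the job done as asked, in the order asked, and still so for the second after the job is handed in, with the robot touching nothing.
Of tea_tin, cocoa_tin, jam_jar, spice_tin only 2 to 3 are there at a start; the rules pass over those that are not, and their reading is None.
At some moment in a run one of tea_tin, cocoa_tin, jam_jar, spice_tin may be knocked a few centimetres aside while the robot is not near it.
It also fails if it takes over 210 s, if anything falls off the work surface, if the arm or the gripper's body presses on something with over 40 N, if the wrist force passes 120 N, or if a joint passes its speed limit or range.

### The arm

A 6-joint arm with a two-finger parallel gripper is mounted at the origin on the work surface. World frame = base frame: x ahead of the robot, y to its left, z up, the work surface at z = 0. Lengths are in mm, angles in degrees, forces in N, time in s.
With the tool pointing down it reaches from about 300 to 750 mm from the base axis. Payload 8.5 kg.
Tool frame: the origin (TCP) lies midway between the tips of the shut fingers; the grasp point (between the pads) lies hold_point_z behind it (hold_point_z is the distance from the TCP to the grasp point, in mm); z points along the fingers, y is the line along which they close (so a half turn about z gives the same grasp; the last joint's range is limited). The gripper opens to 85 mm and grips with 20 to 120 N. Pads are 22 mm wide; open, the fingers measure 114 mm over their backs; the gripper's body (76 mm by 85 mm) begins 54 mm behind the grasp point. The pads swing forward as they close: fully open they stand 13 mm farther back than shut.
Start: joints at [63.123, 21.807, 74.336, -0, 83.858, -12.336], TCP at [138.088, 532.365, 231.322] pointing down, gripper open.
Joint ranges: [-178.18, 178.18], [-50.72, 133.34], [12.68, 142.11], [-81.47, 261.47], [9.98, 163.14], [-165.26, 165.26]. Speed limits (degrees/s): [136.94, 136.94, 180, 180, 180, 180].

### API

Orientations are given as [roll, pitch, yaw] about the fixed x, y, z axes, in that order (R = Rz(yaw) Ry(pitch) Rx(roll)).
In Python, from rig import get_state, capture, camera_model, job_done, boxes_of, hold_point_z gives the robot as it stands.
- The arm moves only by the shell command python3 -m jog 'ROWS' [FORCE]. ROWS is JSON, a list that holds one entry, the list of rows, each a list of 5 numbers: the shift along the tool's x, y, z in mm, then the turn about the tool's z in rad, then the closure, from 0 (fully open) to 1 (shut). In form: [[[dx, dy, dz, roll, fingers], ...]]. A call has 1 to 5 rows; each row shifts and turns the commanded pose from where the row before left it, along the tool's axes as they then stand; what a row does not reach is not made up. A row lasts 1/8 s, in which the tool goes at most 62.5 mm and 10.7 degrees, less where a joint would pass 70% of its speed; a pose out of reach is approached as far as the arm can. A call is refused whole if a number of a shift passes 62.5 or a number of a turn 0.188, either way. A call with a gripper value outside its range is refused whole. The fingers move at their own pace and stop on an object; FORCE is the grip in N (left out, the last holds). Time passes only in rows, so rows that do not move let the fingers close. It gives the time, the measured TCP pose, the force, the opening and the grip force at its end, in the units of the state.
- get_state(): the state, without advancing time (a new reading comes with each control period).
- capture(name): name is "side" or "top" or "wrist"; returns (picture, depth): 420x560x3 uint8, red, green, blue; 420x560 float32, mm along the optical axis (not along the pixel's ray), 0 where there is no reading.
- camera_model(name): a dict with "K" (3x3 intrinsics, pixels), "dist" ([k1, k2, p1, p2, k3] as OpenCV has them; the pictures are not rectified), "R" (3x3) and "t" (3): a world point X has camera coordinates R X + t; the wrist camera has in their place "hand_eye" (4x4, takes a point from camera to tool coordinates, whose origin is the TCP and whose axes are the flange's). Camera axes: x right, y down, z forward; pixel columns grow to the right and rows downward; lengths in mm; the calibration is good to about 2 mm. A picture is of the moment at which its call begins: read the wrist's pose just before it. camera_model takes no time and is no camera call.
- job_done(): hands the job in; it is judged then, once.
Trained networks look in the newest picture that a camera, given by its name, has taken for a name from the list of things; names that differ only in an ending like _2 or _b are one class to them, and where a whole thing is asked for, a point or a joint stands for the part that bears it (a point fixed in the world has none). Each returns a list of dicts, best first, with "conf" (0 to 1); they miss things now and then, are a little off and sometimes report something else, mostly with a low value. They report only what shows in the picture. A call takes as long as a camera call.
- boxes_of(label, camera): "centre" ([x, y, z] in mm, in world coordinates, good to about 4 mm: the middle of the surface that is visible of it).
The state is a dict: "clock": time; "joints": joint angles; "qd": joint speeds; "joint_torque": joint torques, N m; "tcp_pos": TCP position; "eef_rot": TCP orientation; "wrist_force": force on the tool from outside, world axes, zero at the start; "torque": the same for the moment, N m; "gripper_width": opening from 0.0 (shut) to 1.0 (fully open); "finger_force": force on a finger pad.
Only numpy, scipy, OpenCV 4.12 (cv2) and the standard library are available. Lean on these libraries where they do the work, as an engineer would, in place of code of your own. Each camera call takes 0.05 s, during which the arm holds its last target. There are 200 camera calls.

## Working session

There is one attempt and no reset: what is moved stays moved. The work goes in short steps, Python scripts to look and compute and a shell command to move; the robot and the scene stay as the last step left them, time stands still between calls to the robot, and variables do not carry over. Pictures are saved under pics/ and viewed, at most 14 in all, crops included, and the job is handed in when it is done.

```bash
mkdir -p pics; ls; python3 - <<'E'
from rig import *
import cv2
print(get_state(), hold_point_z if not callable(hold_point_z) else hold_point_z())
for c in ("top","side"):
    p,d=capture(c); cv2.imwrite(f"pics/{c}0.png",p[:,:,::-1])
    print(c)
    for l in ["unit","mat","cover_grip","tea_tin","cocoa_tin","jam_jar","spice_tin","candle","flower_mug","card_stand","bowl","banana","salt_mill","test_top","lever_grip"]:
        print(l,[(r['conf'],[round(float(v)) for v in r['centre']]) for r in boxes_of(l,c)[:2]])
E
```

```text
pics
{'clock': 0.0, 'joints': array([ 6.31210032e+01,  2.18409758e+01,  7.43821696e+01, -5.11669436e-04,
        8.38586036e+01, -1.23352985e+01]), 'qd': array([ 0.0089802 , -0.00310804,  0.02527927, -0.03294206, -0.04161348,
       -0.01433693]), 'joint_torque': array([-1.50932854e-03, -4.48468995e+01, -2.31267840e+01, -3.31651036e-04,
        4.86966746e-03, -9.12215370e-07]), 'tcp_pos': array([137.98653384, 532.1223331 , 230.72712484]), 'eef_rot': array([-1.79920030e+02, -1.69673061e-02,  1.65456345e+02]), 'wrist_force': array([ 0.31270832, -0.50103932,  0.09664099]), 'torque': array([ 0.00589382, -0.04373485,  0.00610492]), 'finger_force': 0.0, 'gripper_width': 0.993043486746412} 18.700000000000003
top
unit [(0.92, [544, -262, 53]), (0.21, [758, -251, 20])]
mat [(0.61, [501, 240, -3])]
cover_grip [(0.78, [558, -336, 114])]
tea_tin [(0.66, [587, -185, 119])]
cocoa_tin []
jam_jar [(0.95, [588, -95, 115])]
spice_tin [(0.72, [506, -108, 120])]
candle [(0.81, [754, -81, 110]), (0.48, [550, -331, 119])]
flower_mug [(0.64, [769, 235, 79]), (0.34, [759, -253, 22])]
card_stand [(0.56, [548, -268, 54])]
bowl [(0.68, [759, -251, 19]), (0.25, [752, 110, 107])]
banana [(0.61, [613, 263, 36])]
salt_mill []
test_top []
lever_grip []
side
unit [(0.65, [508, -346, 56])]
mat [(0.84, [493, 218, 4]), (0.56, [506, -348, 56])]
cover_grip [(0.64, [521, -347, 117])]
tea_tin [(0.66, [569, -201, 110])]
cocoa_tin [(0.43, [753, 108, 120])]
jam_jar [(0.92, [575, -116, 97])]
spice_tin [(0.88, [491, -122, 101])]
candle [(0.6, [743, -101, 81])]
flower_mug [(0.91, [757, 226, 60]), (0.73, [518, -348, 117])]
card_stand [(0.88, [753, 110, 120])]
bowl [(0.88, [785, -233, 36])]
banana [(0.79, [612, 264, 28])]
salt_mill [(0.6, [362, -5, 56])]
test_top [(0.43, [492, -124, 102]), (0.36, [755, 108, 120])]
lever_grip []
```

View pics/top0.png

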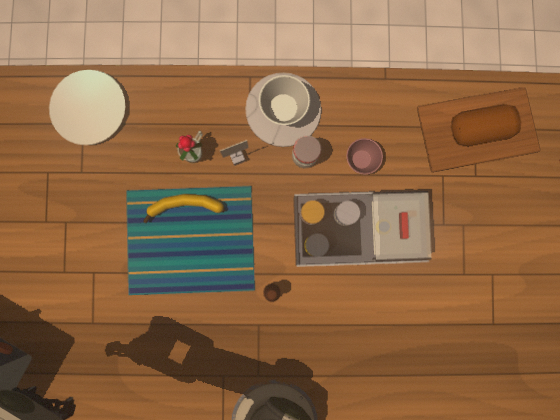

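View pics/side0.png

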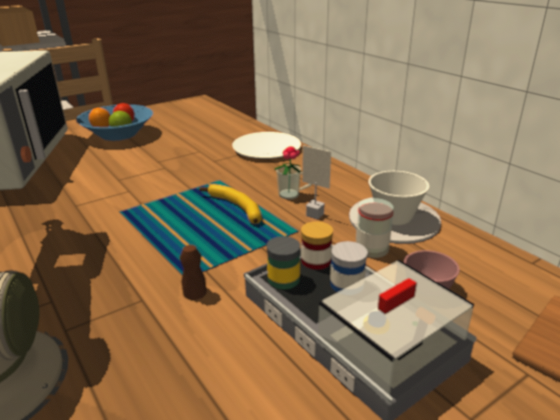

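The top view shows the jars' lids at (312,212), (347,212) and (317,245), the unit at 295–432 × 192–267, the red grip at (404,225) and the mat at 127–255 × 187–295. The salt mill is at (272,291). The side view shows spice, jam and tea on the shelf half with the cover closed.

```bash
cat > h.py <<'E'
from rig import *
import numpy as np, cv2
from scipy.spatial.transform import Rotation as Ro
def cloud(c, save=None):
    st=get_state()
    p,d=capture(c); m=camera_model(c); d=np.asarray(d)
    if save: cv2.imwrite(f"pics/{save}.png",p[:,:,::-1])
    v,u=np.mgrid[:420,:560]
    n=cv2.undistortPoints(np.stack([u,v],-1).reshape(-1,1,2).astype(float),np.array(m["K"],float),np.array(m["dist"],float)).reshape(420,560,2)
    X=np.dstack([n*d[...,None],d])
    if "R" in m: W=(X-np.array(m["t"]))@np.array(m["R"])
    else:
        H=np.array(m["hand_eye"]); R=Ro.from_euler('xyz',st['eef_rot'],degrees=True).as_matrix()
        W=(X@H[:3,:3].T+H[:3,3])@R.T+st['tcp_pos']
    W[d<=0]=np.nan
    return p,W
def blobs(W,lo,hi,amin=60,box=(250,850,-500,450)):
    z=W[...,2]; mk=((z>lo)&(z<hi)&(W[...,0]>box[0])&(W[...,0]<box[1])&(W[...,1]>box[2])&(W[...,1]<box[3])).astype(np.uint8)
    n,l,s,_=cv2.connectedComponentsWithStats(mk,connectivity=4)
    out=[]
    for i in range(1,n):
        if s[i,4]<amin: continue
        P=W[l==i]; (cx,cy),r=cv2.minEnclosingCircle(P[:,:2].astype(np.float32))
        out.append((s[i,4],P[:,:2].mean(0).round(1).tolist(),[round(cx,1),round(cy,1),round(r,1)],round(float(np.median(P[:,2])),1)))
    return out
E
python3 - <<'E'
from h import *
for c in("top","side"):
    p,W=cloud(c)
    print(c)
    for b in blobs(W,100,140): print(b)
    hsv=cv2.cvtColor(p,cv2.COLOR_RGB2HSV)
    red=((hsv[...,0]<6)|(hsv[...,0]>174))&(hsv[...,1]>190)&(hsv[...,2]>120)&(W[...,0]<700)&(W[...,2]>115)&(W[...,1]<-200)
    P=W[red]; print("red",len(P),P.mean(0),cv2.minAreaRect(P[:,:2].astype(np.float32)),np.median(P[:,2]))
    z=W[...,2]; m=(z>38)&(z<62)&(W[...,0]>400)&(W[...,0]<660)&(W[...,1]<-30)&(W[...,1]>-480)
    P=W[m]; print("unit",len(P),cv2.minAreaRect(P[:,:2].astype(np.float32)),np.percentile(P[:,2],[5,50,95]))
    mm=(z>-8)&(z<12)&(hsv[...,0]>80)&(hsv[...,0]<125)&(hsv[...,1]>120)&(W[...,0]>300)&(W[...,0]<700)&(W[...,1]>0)
    P=W[mm]; print("mat",len(P),cv2.minAreaRect(P[:,:2].astype(np.float32)),np.median(P[:,2]))
E
```

```text
top
(np.int32(194), [772.0, 239.5], [774.5, 241.1, 24.1], 128.7)
(np.int32(587), [762.1, -81.9], [762.7, -82.2, 37.5], 110.2)
(np.int32(92), [754.9, 112.4], [754.4, 112.3, 36.5], 120.1)
(np.int32(3593), [555.6, -334.7], [556.6, -335.4, 117.3], 117.5)
(np.int32(424), [590.4, -95.2], [590.8, -95.9, 30.8], 120.0)
(np.int32(457), [588.8, -189.4], [589.3, -190.3, 32.1], 122.0)
(np.int32(422), [502.7, -107.4], [502.8, -107.6, 30.8], 123.7)
(np.int32(88), [373.2, 11.1], [373.8, 10.8, 15.1], 105.8)
red 0 [nan nan nan] ((0.0, 0.0), (0.0, 0.0), 0.0) nan
unit 4331 ((551.5864868164062, -238.23497009277344), (200.54248046875, 370.9507751464844), 2.131519317626953) [41.12620044 46.47721877 56.01331175]
mat 4961 ((517.1881103515625, 244.95938110351562), (294.1653747558594, 353.4944152832031), 2.392258405685425) 3.8949068010276986
side
(np.int32(175), [766.7, 233.7], [770.9, 239.7, 23.5], 127.3)
(np.int32(422), [754.5, 112.3], [754.0, 112.0, 38.5], 120.0)
(np.int32(607), [755.9, -88.6], [761.8, -83.4, 38.2], 111.8)
(np.int32(694), [584.5, -103.6], [589.1, -95.3, 33.3], 120.8)
(np.int32(862), [496.7, -116.3], [502.6, -107.4, 32.9], 124.6)
(np.int32(912), [582.5, -197.3], [589.9, -191.1, 33.5], 122.6)
(np.int32(136), [368.3, 5.6], [369.9, 8.6, 15.0], 106.3)
(np.int32(8235), [541.1, -345.1], [555.8, -337.1, 119.2], 118.6)
red 297 [ 550.90055926 -339.01503548  148.13555494] ((552.4456176757812, -338.5221862792969), (67.08814239501953, 15.635855674743652), 1.645444631576538) 148.29400004827866
unit 8286 ((550.9413452148438, -238.166015625), (203.44265747070312, 373.9472351074219), 2.344756603240967) [41.61138125 47.76868587 57.75228243]
mat 6329 ((515.8397216796875, 243.48455810546875), (295.4111633300781, 358.29638671875), 2.729501247406006) 5.805539215991964<stdin>:8: RuntimeWarning: Mean of empty slice.
  ret = um.true_divide(
  return _methods._mean(a, axis=axis, dtype=dtype,
  ret = ret.dtype.type(ret / rcount)
```

Both views agree: unit at (551, -238) with yaw 2.2°, jam at (590, -95.5), tea at (589.5, -190.5), spice at (502.7, -107.5). I'm moving above the jam jar.

```bash
cat > to.py <<'E'
import sys; from h import *
s=get_state(); x,y,z=map(float,sys.argv[1:4]); yaw=float(sys.argv[4]) if len(sys.argv)>4 else 182.2
R=Ro.from_euler('xyz',s['eef_rot'],degrees=True).as_matrix()
dy=(s['eef_rot'][2]-yaw+180)%360-180
print("clk",round(s['clock'],1),"pos",s['tcp_pos'].round(1),"rot",s['eef_rot'].round(1),"F",s['wrist_force'].round(1),"w",round(s['gripper_width'],3),"ff",round(float(s['finger_force']),1),
 "\n delta",(R.T@(np.array([x,y,z])-s['tcp_pos'])).round(1),"roll",round(np.radians(dy),3))
E
python3 -m jog '[[[0,0,0,-0.147,0],[0,0,0,-0.146,0],[-33,-49.5,0,0,0],[-33,-49.5,0,0,0],[-33,-49.5,0,0,0]]]' 40
python3 -m jog '[[[-33,-49.5,0,0,0],[-33,-49.5,0,0,0],[-33,-49.5,0,0,0],[-33,-49.5,0,0,0],[-33,-49.5,0,0,0]]]'
python3 -m jog '[[[-33,-49.5,0,0,0],[-33,-49.5,0,0,0],[-33,-49.5,0,0,0],[-33,-49.5,0,0,0],[-33,-49.5,0,0,0]]]'
python3 -m jog '[[[0,0,0,0,0],[0,0,0,0,0]]]'
python3 to.py 590.3 -95.6 68; python3 - <<'E'
from h import *
p,W=cloud("wrist","w1")
for b in blobs(W,100,140): print(b)
for b in blobs(cloud("top")[1],100,140,box=(400,660,-240,0)): print(b)
E
```

```text
clock: 2.33
tcp_pos: [243.6, 386.4, 231.4]
eef_rot: [180.0, 0.0, -177.7]
wrist_force: [0.6, 0.5, 0.2]
gripper_width: 0.999
finger_force: 0.0
clock: 2.95
tcp_pos: [418.3, 145.2, 231.6]
eef_rot: [180.0, 0.0, -177.8]
wrist_force: [1.3, 0.7, 0.2]
gripper_width: 1.001
finger_force: 0.0
clock: 3.58
tcp_pos: [592.9, -95.6, 231.4]
eef_rot: [180.0, 0.0, -177.8]
wrist_force: [0.4, 0.1, 0.3]
gripper_width: 1.0
finger_force: 0.0
clock: 3.82
tcp_pos: [591.7, -93.5, 231.1]
eef_rot: [180.0, -0.0, -177.8]
wrist_force: [0.3, 0.0, -0.3]
gripper_width: 1.002
finger_force: 0.0
clk 3.8 pos [591.7 -93.5 231.1] rot [ 180.    -0.  -177.8] F [ 0.3  0.  -0.3] w 1.002 ff 0.0 
 delta [  1.3  -2.2 163.1] roll 0.001
(np.int32(12993), [560.2, -280.3], [554.5, -289.6, 96.4], 116.2)
(np.int32(7317), [503.2, -108.9], [503.7, -108.9, 30.8], 122.7)
(np.int32(6381), [588.1, -188.9], [590.4, -190.7, 32.3], 120.6)
(np.int32(5716), [589.9, -96.8], [591.5, -96.6, 30.8], 118.7)
(np.int32(2350), [742.6, -84.3], [756.9, -83.7, 36.6], 109.2)
(np.int32(212), [765.4, 85.6], [765.9, 87.7, 11.0], 135.3)
(np.int32(100), [571.9, -86.4], [575.6, -89.8, 25.6], 119.4)
(np.int32(114), [521.0, -114.3], [514.9, -112.2, 26.6], 123.8)
```

```bash
python3 -m jog '[[[0.5,-1.5,40,0,0],[0.5,-1.5,40,0,0],[0,0,40,0,0],[0,0,25,0,0],[0,0,18,0,0]]]' 40
python3 -m jog '[[[0,0,0,0,0],[0,0,0,0,1],[0,0,0,0,1],[0,0,0,0,1],[0,0,0,0,1]]]'
python3 to.py 590.3 -96.6 68
```

```text
clock: 4.55
tcp_pos: [590.5, -95.5, 67.7]
eef_rot: [180.0, -0.0, -177.7]
wrist_force: [0.1, 0.4, -0.6]
gripper_width: 1.0
finger_force: 0.0
clock: 5.18
tcp_pos: [591.6, -96.9, 69.8]
eef_rot: [-180.0, 0.1, -177.7]
wrist_force: [-1.0, 0.4, 6.8]
gripper_width: 0.693
finger_force: 43.0
clk 5.2 pos [591.6 -96.9  69.8] rot [-1.800e+02  1.000e-01 -1.777e+02] F [-1.   0.4  6.8] w 0.693 ff 43.0 
 delta [1.3 0.3 1.8] roll 0.001
```

```bash
python3 -m jog '[[[0,0,0,0,1],[0,0,-10,0,1],[0,0,-40,0,1],[0,0,-50,0,1],[0,0,-30,0,1]]]'; python3 to.py 450 330 200
```

```text
clock: 5.8
tcp_pos: [591.3, -96.9, 201.3]
eef_rot: [-179.9, 0.1, -177.8]
wrist_force: [0.4, -0.0, -3.4]
gripper_width: 0.689
finger_force: 44.3
clk 5.8 pos [591.3 -96.9 201.3] rot [-1.799e+02  1.000e-01 -1.778e+02] F [ 0.4 -0.  -3.4] w 0.689 ff 44.3 
 delta [124.5 432.1   0.5] roll 0.001
```

```bash
python3 -m jog '[[[12,43,0,0,1],[12,43,0,0,1],[12,43,0,0,1],[12,43,0,0,1],[12,43,0,0,1]]]'; python3 -m jog '[[[12,43,0,0,1],[12,43,0,0,1],[12,43,0,0,1],[12,43,0,0,1],[12,43,0,0,1]]]'; 
python3 -m jog '[[[0,0,40,0,1],[0,0,50,0,1],[0,0,50,0,1],[0,0,22,0,1],[0,0,6,0,1]]]'; python3 -m jog '[[[0,0,0,0,1],[0,0,0,0,1]]]'; python3 to.py 450 330 28
```

```text
clock: 6.42
tcp_pos: [521.9, 116.9, 198.7]
eef_rot: [-180.0, -0.0, -177.8]
wrist_force: [0.5, -1.0, -2.7]
gripper_width: 0.693
finger_force: 44.5
clock: 7.05
tcp_pos: [453.5, 329.4, 198.8]
eef_rot: [-180.0, 0.0, -177.8]
wrist_force: [1.2, -0.2, -3.3]
gripper_width: 0.696
finger_force: 44.5
clock: 7.68
tcp_pos: [453.9, 327.9, 29.4]
eef_rot: [-179.9, -0.1, -177.8]
wrist_force: [-0.6, -0.3, -2.6]
gripper_width: 0.692
finger_force: 44.6
clock: 7.92
tcp_pos: [454.9, 328.4, 31.6]
eef_rot: [180.0, 0.1, -177.8]
wrist_force: [0.3, 0.3, -2.5]
gripper_width: 0.692
finger_force: 44.6
clk 7.9 pos [454.9 328.4  31.6] rot [ 1.800e+02  1.000e-01 -1.778e+02] F [ 0.3  0.3 -2.5] w 0.692 ff 44.6 
 delta [4.9 1.8 3.6] roll 0.001
```

```bash
python3 -m jog '[[[0,0,1.5,0,1],[0,0,1,0,1],[0,0,0,0,1]]]'; python3 -m jog '[[[0,0,1,0,1],[0,0,0,0,1]]]';python3 -m jog '[[[0,0,1,0,1],[0,0,0,0,1]]]'
```

```text
clock: 8.3
tcp_pos: [454.3, 328.1, 27.9]
eef_rot: [-180.0, -0.0, -177.8]
wrist_force: [-0.4, 0.2, -2.6]
gripper_width: 0.694
finger_force: 44.6
clock: 8.55
tcp_pos: [454.3, 328.1, 27.8]
eef_rot: [180.0, 0.0, -177.7]
wrist_force: [-4.2, -2.9, 6.7]
gripper_width: 0.692
finger_force: 45.7
clock: 8.8
tcp_pos: [454.3, 328.1, 27.8]
eef_rot: [180.0, 0.1, -177.7]
wrist_force: [-5.3, -3.5, 16.6]
gripper_width: 0.693
finger_force: 46.6
```

```bash
python3 -m jog '[[[0,0,-1,0,0],[0,0,0,0,0],[0,0,0,0,0],[0,0,0,0,0]]]'; python3 -m jog '[[[0,0,-30,0,0],[0,0,-50,0,0],[0,0,-50,0,0],[0,0,-50,0,0],[0,0,0,0,0]]]'; python3 to.py 590 -190.7 205; python3 - <<'E'
from h import *
for b in blobs(cloud("top")[1],65,140,box=(400,660,-240,400)): print(b)
E
```

```text
clock: 9.3
tcp_pos: [454.3, 328.1, 26.7]
eef_rot: [-180.0, -0.0, -177.8]
wrist_force: [1.0, -0.9, 0.8]
gripper_width: 1.001
finger_force: 0.0
clock: 9.93
tcp_pos: [455.5, 328.7, 210.5]
eef_rot: [179.8, 0.4, -177.7]
wrist_force: [0.2, 0.2, -0.4]
gripper_width: 1.004
finger_force: 0.0
clk 9.9 pos [455.5 328.7 210.5] rot [ 179.8    0.4 -177.7] F [ 0.2  0.2 -0.4] w 1.004 ff 0.0 
 delta [-113.9 -524.3    4.9] roll 0.001
(np.int32(501), [587.9, -187.5], [588.9, -190.2, 32.0], 121.7)
(np.int32(448), [502.5, -106.2], [502.7, -107.5, 30.6], 123.8)
(np.int32(79), [478.0, 325.0], [475.5, 326.6, 23.5], 77.7)
```

```bash
python3 -m jog '[[[-9.5,-43.7,0,0,0],[-9.5,-43.7,0,0,0],[-9.5,-43.7,0,0,0],[-9.5,-43.7,0,0,0],[-9.5,-43.7,0,0,0]]]'; python3 -m jog '[[[-9.5,-43.7,0,0,0],[-9.5,-43.7,0,0,0],[-9.5,-43.7,0,0,0],[-9.5,-43.7,0,0,0],[-9.5,-43.7,0,0,0]]]';  python3 -m jog '[[[-9.5,-43.7,0,0,0],[-9.5,-43.7,0,0,0],[0,0,0,0,0],[0,0,0,0,0]]]'; python3 to.py 590 -190.7 69;python3 - <<'E'
from h import *
for b in blobs(cloud("wrist")[1],100,140,box=(400,660,-250,0)): print(b)
E
```

```text
clock: 10.6
tcp_pos: [510.0, 110.2, 205.3]
eef_rot: [180.0, -0.2, -177.8]
wrist_force: [0.5, -0.3, 0.7]
gripper_width: 1.002
finger_force: 0.0
clock: 11.22
tcp_pos: [566.1, -106.2, 205.1]
eef_rot: [179.9, -0.2, -177.8]
wrist_force: [-0.0, 0.4, 0.1]
gripper_width: 0.997
finger_force: 0.0
clock: 11.72
tcp_pos: [588.3, -190.7, 205.5]
eef_rot: [179.9, -0.1, -177.8]
wrist_force: [0.1, -0.0, 0.1]
gripper_width: 1.002
finger_force: 0.0
clk 11.7 pos [ 588.3 -190.7  205.5] rot [ 1.799e+02 -1.000e-01 -1.778e+02] F [ 0.1 -0.   0.1] w 1.002 ff 0.0 
 delta [ -2.   -0.3 136.5] roll 0.001
(np.int32(8935), [503.2, -110.9], [503.8, -108.7, 31.2], 122.6)
(np.int32(7454), [588.0, -191.2], [590.0, -191.0, 31.8], 120.7)
```

Placing tea at (450, 215).

```bash
python3 -m jog '[[[-1.5,0,40,0,0],[0,0,40,0,0],[0,0,40,0,0],[0,0,17,0,0],[0,0,0,0,0]]]'; python3 -m jog '[[[0,0,0,0,1],[0,0,0,0,1],[0,0,0,0,1],[0,0,0,0,1],[0,0,0,0,1]]]'; python3 to.py 590 -191 69; python3 -m jog '[[[0,0,-10,0,1],[0,0,-40,0,1],[0,0,-50,0,1],[0,0,-30,0,1],[0,0,0,0,1]]]'; python3 to.py 450 215 200
```

```text
clock: 12.4
tcp_pos: [590.2, -190.6, 69.6]
eef_rot: [180.0, -0.1, -177.7]
wrist_force: [-0.5, 0.2, 0.8]
gripper_width: 0.999
finger_force: 0.0
clock: 13.02
tcp_pos: [591.1, -191.6, 71.8]
eef_rot: [-179.9, 0.2, -177.7]
wrist_force: [-0.4, 0.9, 7.2]
gripper_width: 0.714
finger_force: 43.8
clk 13.0 pos [ 591.1 -191.6   71.8] rot [-179.9    0.2 -177.7] F [-0.4  0.9  7.2] w 0.714 ff 43.8 
 delta [1.1 0.6 2.7] roll 0.001
clock: 13.65
tcp_pos: [590.9, -191.7, 202.5]
eef_rot: [-179.8, 0.3, -177.8]
wrist_force: [-0.7, 0.0, -2.4]
gripper_width: 0.717
finger_force: 44.4
clk 13.7 pos [ 590.9 -191.7  202.5] rot [-179.8    0.3 -177.8] F [-0.7  0.  -2.4] w 0.717 ff 44.4 
 delta [124.9 411.9   0.8] roll 0.001
```

```bash
python3 -m jog '[[[12.5,41.2,0,0,1],[12.5,41.2,0,0,1],[12.5,41.2,0,0,1],[12.5,41.2,0,0,1],[12.5,41.2,0,0,1]]]'; python3 -m jog '[[[12.5,41.2,0,0,1],[12.5,41.2,0,0,1],[12.5,41.2,0,0,1],[12.5,41.2,0,0,1],[12.5,41.2,0,0,1]]]'; 
python3 -m jog '[[[0,0,40,0,1],[0,0,50,0,1],[0,0,50,0,1],[0,0,22,0,1],[0,0,7,0,1]]]'; python3 -m jog '[[[0,0,1,0,1],[0,0,0,0,1]]]';python3 -m jog '[[[0,0,1,0,1],[0,0,0,0,1]]]';python3 -m jog '[[[0,0,1,0,1],[0,0,0,0,1]]]'
```

```text
clock: 14.28
tcp_pos: [518.4, 13.3, 198.3]
eef_rot: [180.0, -0.2, -177.8]
wrist_force: [0.3, 0.1, -1.3]
gripper_width: 0.716
finger_force: 44.6
clock: 14.9
tcp_pos: [447.9, 216.5, 198.4]
eef_rot: [-180.0, -0.2, -177.8]
wrist_force: [0.7, 0.0, -1.9]
gripper_width: 0.716
finger_force: 44.6
clock: 15.52
tcp_pos: [446.9, 214.9, 29.6]
eef_rot: [-179.9, -0.4, -177.7]
wrist_force: [-19.7, -5.3, 57.2]
gripper_width: 0.715
finger_force: 49.2
clock: 15.78
tcp_pos: [449.2, 215.4, 30.0]
eef_rot: [180.0, 0.0, -177.8]
wrist_force: [0.1, -0.1, -2.3]
gripper_width: 0.715
finger_force: 44.9
clock: 16.02
tcp_pos: [449.3, 215.4, 29.7]
eef_rot: [180.0, 0.0, -177.7]
wrist_force: [-4.3, -0.1, 9.6]
gripper_width: 0.718
finger_force: 45.8
clock: 16.27
tcp_pos: [449.3, 215.5, 29.7]
eef_rot: [180.0, 0.1, -177.7]
wrist_force: [-7.1, -2.2, 20.7]
gripper_width: 0.714
finger_force: 46.8
```

```bash
python3 -m jog '[[[0,0,-1.5,0,0],[0,0,0,0,0],[0,0,0,0,0],[0,0,0,0,0]]]'; python3 -m jog '[[[0,0,-30,0,0],[0,0,-50,0,0],[0,0,-50,0,0],[0,0,-45,0,0],[0,0,0,0,0]]]'; python3 to.py 503 -108 205; python3 - <<'E'
from h import *
for b in blobs(cloud("top")[1],65,140,box=(400,660,-240,400)): print(b)
E
```

```text
clock: 16.77
tcp_pos: [449.2, 215.4, 29.2]
eef_rot: [-180.0, -0.0, -177.8]
wrist_force: [-0.6, 0.3, 0.1]
gripper_width: 0.999
finger_force: 0.0
clock: 17.4
tcp_pos: [450.4, 215.7, 207.3]
eef_rot: [179.9, 0.4, -177.7]
wrist_force: [0.8, 0.2, -0.4]
gripper_width: 0.998
finger_force: 0.0
clk 17.4 pos [450.4 215.7 207.3] rot [ 179.9    0.4 -177.7] F [ 0.8  0.2 -0.4] w 0.998 ff 0.0 
 delta [ -39.8 -325.5    2.2] roll 0.001
(np.int32(454), [502.6, -106.0], [502.8, -107.6, 30.6], 123.7)
```

```bash
python3 -m jog '[[[-8,-40,0,0,0],[-8,-45,0,0,0],[-8,-45,0,0,0],[-8,-45,0,0,0],[-8,-45,0,0,0]]]'; python3 -m jog '[[[0,-45,0,0,0],[0,-40,0,0,0],[0,-20.5,0,0,0],[0,0,0,0,0],[0,0,0,0,0]]]'; python3 to.py 503.3 -108.3 70;python3 - <<'E'
from h import *
for b in blobs(cloud("wrist")[1],100,140,box=(400,660,-230,0)): print(b)
for b in blobs(cloud("top")[1],50,140,box=(350,560,100,400)): print(b)
E
```

```text
clock: 18.08
tcp_pos: [497.4, -4.2, 202.7]
eef_rot: [179.9, -0.2, -177.8]
wrist_force: [0.6, 0.5, 0.4]
gripper_width: 1.001
finger_force: 0.0
clock: 18.7
tcp_pos: [501.8, -107.2, 203.9]
eef_rot: [180.0, -0.0, -177.7]
wrist_force: [-0.3, 0.3, -0.5]
gripper_width: 1.002
finger_force: 0.0
clk 18.7 pos [ 501.8 -107.2  203.9] rot [ 180.    -0.  -177.7] F [-0.3  0.3 -0.5] w 1.002 ff 0.0 
 delta [ -1.6  -1.3 133.9] roll 0.002
(np.int32(7241), [501.4, -108.9], [503.6, -108.6, 30.8], 122.7)
(np.int32(434), [456.4, 326.3], [455.1, 327.7, 32.1], 77.8)
(np.int32(423), [450.1, 215.1], [449.9, 216.2, 31.3], 80.0)
```

```bash
python3 -m jog '[[[-1,-1,40,0,0],[0,0,40,0,0],[0,0,36,0,0],[0,0,17,0,0],[0,0,0,0,0]]]'; python3 -m jog '[[[0,0,0,0,1],[0,0,0,0,1],[0,0,0,0,1],[0,0,0,0,1],[0,0,0,0,1]]]'; python3 to.py 503 -108 70; python3 -m jog '[[[0,0,-10,0,1],[0,0,-40,0,1],[0,0,-50,0,1],[0,0,-30,0,1],[0,0,0,0,1]]]'; python3 to.py 450 112 200
```

```text
clock: 19.42
tcp_pos: [502.6, -108.2, 70.5]
eef_rot: [179.9, -0.1, -177.7]
wrist_force: [0.4, 0.4, 0.2]
gripper_width: 1.004
finger_force: 0.0
clock: 20.05
tcp_pos: [503.5, -109.1, 72.5]
eef_rot: [-180.0, 0.1, -177.7]
wrist_force: [-0.2, 2.0, 7.0]
gripper_width: 0.689
finger_force: 43.2
clk 20.1 pos [ 503.5 -109.1   72.5] rot [-1.800e+02  1.000e-01 -1.777e+02] F [-0.2  2.   7. ] w 0.689 ff 43.2 
 delta [0.5 1.1 2.5] roll 0.001
clock: 20.68
tcp_pos: [503.6, -109.5, 203.5]
eef_rot: [-179.9, 0.2, -177.8]
wrist_force: [0.0, 0.6, -3.6]
gripper_width: 0.695
finger_force: 44.1
clk 20.7 pos [ 503.6 -109.5  203.5] rot [-179.9    0.2 -177.8] F [ 0.   0.6 -3.6] w 0.695 ff 44.1 
 delta [ 44.9 223.5   2.8] roll 0.001
```

```bash
python3 -m jog '[[[8,35,0,0,1],[8,38,0,0,1],[8,38,0,0,1],[8,38,0,0,1],[8,38,0,0,1]]]'; python3 -m jog '[[[5,36.5,0,0,1],[0,0,45,0,1],[0,0,55,0,1],[0,0,45,0,1],[0,0,20,0,1]]]'; 
python3 -m jog '[[[0,0,4,0,1],[0,0,1,0,1],[0,0,1,0,1],[0,0,0,0,1]]]'; python3 -m jog '[[[0,0,1,0,1],[0,0,0,0,1]]]';python3 -m jog '[[[0,0,1,0,1],[0,0,0,0,1]]]'
```

```text
clock: 21.3
tcp_pos: [454.6, 77.2, 199.9]
eef_rot: [180.0, -0.2, -177.8]
wrist_force: [0.1, -0.0, -1.7]
gripper_width: 0.697
finger_force: 44.3
clock: 21.92
tcp_pos: [447.1, 112.3, 33.1]
eef_rot: [180.0, -0.4, -177.8]
wrist_force: [-0.5, 0.3, -1.8]
gripper_width: 0.69
finger_force: 44.3
clock: 22.42
tcp_pos: [449.5, 112.3, 30.6]
eef_rot: [-180.0, 0.0, -177.8]
wrist_force: [0.2, -0.2, -1.7]
gripper_width: 0.693
finger_force: 44.5
clock: 22.68
tcp_pos: [449.5, 112.4, 30.5]
eef_rot: [-180.0, 0.1, -177.7]
wrist_force: [-3.1, 0.0, 13.8]
gripper_width: 0.69
finger_force: 45.9
clock: 22.92
tcp_pos: [449.6, 112.4, 30.4]
eef_rot: [-180.0, 0.1, -177.7]
wrist_force: [-6.7, -0.1, 25.7]
gripper_width: 0.695
finger_force: 47.1
```

```bash
python3 -m jog '[[[0,0,-2,0,0],[0,0,0,0,0],[0,0,0,0,0],[0,0,0,0,0]]]'; python3 -m jog '[[[0,0,-30,0,0],[0,0,-50,0,0],[0,0,-50,0,0],[0,0,-45,0,0],[0,0,0,0,0]]]'; python3 to.py 553 -338 205; python3 - <<'E'
from h import *
p,W=cloud("top"); hsv=cv2.cvtColor(p,cv2.COLOR_RGB2HSV)
red=((hsv[...,0]<8)|(hsv[...,0]>172))&(hsv[...,1]>150)&(W[...,0]<640)&(W[...,0]>460)&(W[...,1]<-200)&(W[...,2]>110)
P=W[red]; print(len(P),cv2.minAreaRect(P[:,:2].astype(np.float32)),np.median(P[:,2]))
E
```

```text
clock: 23.42
tcp_pos: [449.3, 112.3, 30.2]
eef_rot: [180.0, -0.0, -177.8]
wrist_force: [-0.7, -0.0, -0.0]
gripper_width: 0.996
finger_force: 0.0
clock: 24.05
tcp_pos: [450.5, 112.4, 208.1]
eef_rot: [-180.0, 0.4, -177.7]
wrist_force: [0.9, -0.7, -0.9]
gripper_width: 0.999
finger_force: 0.0
clk 24.1 pos [450.5 112.4 208.1] rot [-180.     0.4 -177.7] F [ 0.9 -0.7 -0.9] w 0.999 ff 0.0 
 delta [ -84.7 -454.1    3.8] roll 0.001
138 ((555.9722900390625, -336.5628356933594), (63.884864807128906, 16.760822296142578), 3.5493600368499756) 146.57043304173538
```

```bash
python3 -m jog '[[[-7.8,-41.2,0,0,0],[-7.8,-41.2,0,0,0],[-7.8,-41.2,0,0,0],[-7.8,-41.2,0,0,0],[-7.8,-41.2,0,0,0]]]'; python3 -m jog '[[[-7.8,-41.2,0,0,0],[-7.8,-41.2,0,0,0],[-7.8,-41.2,0,0,0],[-7.8,-41.2,0,0,0],[-7.8,-41.2,0,0,0]]]';  python3 -m jog '[[[-7.8,-41.2,0,0,0],[0,0,0,0,0],[0,0,0,0,0]]]'; python3 to.py 554.5 -337.5 123;python3 - <<'E'
from h import *
p,W=cloud("wrist"); hsv=cv2.cvtColor(p,cv2.COLOR_RGB2HSV)
red=((hsv[...,0]<8)|(hsv[...,0]>172))&(hsv[...,1]>150)&(W[...,0]<640)&(W[...,0]>460)&(W[...,1]<-200)&(W[...,2]>130)
P=W[red]; print(len(P),cv2.minAreaRect(P[:,:2].astype(np.float32)),np.median(P[:,2]))
E
```

```text
clock: 24.72
tcp_pos: [496.0, -93.2, 203.6]
eef_rot: [179.9, -0.2, -177.8]
wrist_force: [0.0, 0.8, 0.3]
gripper_width: 1.001
finger_force: 0.0
clock: 25.35
tcp_pos: [543.2, -297.4, 203.2]
eef_rot: [179.9, -0.1, -177.8]
wrist_force: [0.1, 0.8, 0.2]
gripper_width: 1.0
finger_force: 0.0
clock: 25.72
tcp_pos: [552.5, -336.5, 203.8]
eef_rot: [179.9, -0.1, -177.7]
wrist_force: [-0.0, -0.0, 0.1]
gripper_width: 0.999
finger_force: 0.0
clk 25.7 pos [ 552.5 -336.5  203.8] rot [ 1.799e+02 -1.000e-01 -1.777e+02] F [-0.  -0.   0.1] w 0.999 ff 0.0 
 delta [-2.2 -1.3 80.8] roll 0.001
255 ((541.2755737304688, -332.4630126953125), (27.59986114501953, 7.336214065551758), 2.9745981693267822) 146.11889592400465
```

```bash
python3 -m jog '[[[-2,-1,30,0,0],[0,0,30,0,0],[0,0,15,0,0],[0,0,5,0,0],[0,0,0,0,0]]]' 30; python3 -m jog '[[[0,0,0,0,1],[0,0,0,0,1],[0,0,0,0,1],[0,0,0,0,1],[0,0,0,0,1]]]'; python3 -m jog '[[[0,0,0,0,1],[0,0,0,0,1],[0,0,0,0,1]]]'; python3 to.py 554.5 -337.5 124
```

```text
clock: 26.4
tcp_pos: [555.1, -338.0, 126.0]
eef_rot: [-180.0, 0.0, -177.7]
wrist_force: [0.4, 0.1, 0.6]
gripper_width: 1.0
finger_force: 0.0
clock: 27.02
tcp_pos: [554.9, -338.1, 125.6]
eef_rot: [-180.0, 0.0, -177.8]
wrist_force: [-1.1, 0.5, 2.4]
gripper_width: 0.203
finger_force: 31.5
clock: 27.4
tcp_pos: [554.9, -338.1, 125.6]
eef_rot: [-180.0, 0.0, -177.8]
wrist_force: [-1.7, 0.6, 5.7]
gripper_width: 0.205
finger_force: 31.8
clk 27.4 pos [ 554.9 -338.1  125.6] rot [-180.     0.  -177.8] F [-1.7  0.6  5.7] w 0.205 ff 31.8 
 delta [0.3 0.6 1.6] roll 0.001
```

Gripped (17.4 mm opening). Now I slide it open, slowing down near the stop.

```bash
python3 -m jog '[[[0,15,0,0,1],[0,30,0,0,1],[0,30,0,0,1],[0,30,0,0,1],[0,30,0,0,1]]]'; python3 -m jog '[[[0,30,0,0,1],[0,20,0,0,1],[0,10,0,0,1],[0,2,0,0,1],[0,0,0,0,1]]]'; python3 -m jog '[[[0,2,0,0,1],[0,0,0,0,1]]]'; python3 -m jog '[[[0,2,0,0,1],[0,0,0,0,1]]]'
```

```text
clock: 28.02
tcp_pos: [549.7, -202.2, 125.6]
eef_rot: [-179.9, 0.1, -177.8]
wrist_force: [3.0, -3.1, 2.0]
gripper_width: 0.197
finger_force: 31.6
clock: 28.65
tcp_pos: [547.6, -144.3, 125.6]
eef_rot: [-179.7, 0.1, -177.8]
wrist_force: [0.8, -14.9, 2.3]
gripper_width: 0.202
finger_force: 32.2
clock: 28.9
tcp_pos: [547.6, -144.3, 125.6]
eef_rot: [-179.5, 0.1, -177.9]
wrist_force: [0.3, -24.4, -1.4]
gripper_width: 0.204
finger_force: 32.0
clock: 29.15
tcp_pos: [547.6, -144.2, 125.6]
eef_rot: [-179.3, 0.1, -177.9]
wrist_force: [0.1, -33.8, -2.9]
gripper_width: 0.207
finger_force: 33.0
```

```bash
python3 -m jog '[[[0,-6,0,0,0],[0,0,0,0,0],[0,0,0,0,0],[0,0,0,0,0]]]'; python3 -m jog '[[[0,0,-40,0,0],[0,0,-50,0,0],[0,0,0,0,0]]]'; python3 to.py 551 -260 215; python3 - <<'E'
from h import *
p,W=cloud("top"); hsv=cv2.cvtColor(p,cv2.COLOR_RGB2HSV)
p,W=cloud("side"); cv2.imwrite("pics/s2.png",cv2.resize(p[200:420,180:520,::-1],None,fx=2,fy=2))
E
```

```text
clock: 29.65
tcp_pos: [547.1, -142.7, 125.2]
eef_rot: [180.0, -0.0, -177.7]
wrist_force: [0.6, -0.2, -0.2]
gripper_width: 1.0
finger_force: 0.0
clock: 30.02
tcp_pos: [548.4, -143.4, 219.1]
eef_rot: [-179.8, 0.4, -177.7]
wrist_force: [0.7, -0.4, -0.2]
gripper_width: 1.002
finger_force: 0.0
clk 30.0 pos [ 548.4 -143.4  219.1] rot [-179.8    0.4 -177.7] F [ 0.7 -0.4 -0.2] w 1.002 ff 0.0 
 delta [   2.1 -116.6    4.5] roll 0.001
```

View pics/s2.png

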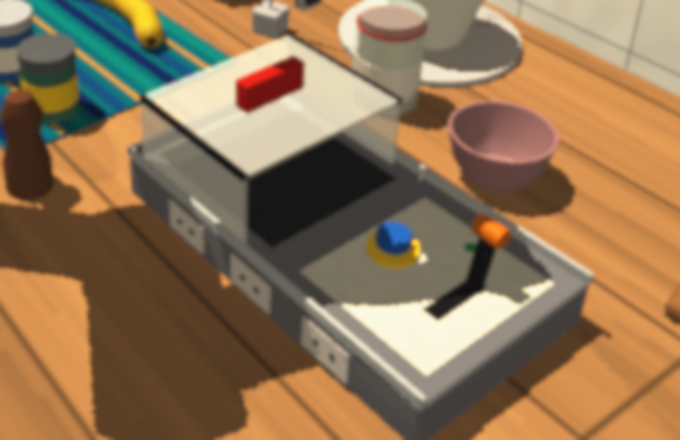

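The crop shows the cover at its far stop over the empty shelf. The blue button is at crop (395,238) and the lever is up at (490,232). Next I go above the button with the fingers shut.

```bash
python3 -m jog '[[[-0.5,-40,0,0,1],[-0.5,-40,0,0,1],[-0.5,-40,0,0,1],[0,-36.5,0,0,1],[0,0,0,0,1]]]'; python3 -m jog '[[[0,0,0,0,1],[0,0,0,0,1],[0,0,0,0,1]]]'; cat > ctl.py <<'E'
from h import *
def look(c,save=None):
    p,W=cloud(c,save); hsv=cv2.cvtColor(p,cv2.COLOR_RGB2HSV); H,S=hsv[...,0],hsv[...,1]
    reg=(W[...,0]>455)&(W[...,0]<650)&(W[...,1]<-240)&(W[...,1]>-430)
    for n,m in(("blue",(H>100)&(H<125)&(S>120)&(W[...,2]>55)&(W[...,2]<75)),("orange",(H>4)&(H<17)&(S>180)&(W[...,2]>58)&(W[...,2]<125))):
        P=W[m&reg]
        if len(P)>5: print(c,n,len(P),P.mean(0).round(1),np.percentile(P,[2,98],axis=0).round(1).tolist())
if __name__=="__main__":
    for c in("wrist","top","side"): look(c,"c_"+c)
E
python3 ctl.py; python3 to.py 555.7 -300.1 80
```

```text
clock: 30.75
tcp_pos: [554.1, -301.3, 213.0]
eef_rot: [179.9, -0.2, -177.9]
wrist_force: [0.2, -0.1, 0.4]
gripper_width: 0.001
finger_force: 0.0
clock: 31.12
tcp_pos: [554.9, -298.7, 215.5]
eef_rot: [180.0, 0.0, -177.7]
wrist_force: [0.4, 0.1, 0.4]
gripper_width: 0.001
finger_force: 0.0
wrist blue 15 [ 566.6 -294.8   64. ] [[559.0, -304.5, 62.8], [570.6, -287.8, 64.7]]
side blue 181 [ 552.5 -304.2   65.6] [[541.2, -314.8, 59.0], [565.8, -291.5, 68.4]]
side orange 148 [ 585.2 -371.4  102.8] [[580.3, -380.3, 94.6], [592.9, -359.0, 108.0]]
clk 31.3 pos [ 554.9 -299.1  215.4] rot [-180.     0.  -177.7] F [ 0.4 -0.9 -0.3] w -0.003 ff 0.0 
 delta [ -0.8  -1.  135.4] roll 0.001
```

```bash
python3 -m jog '[[[0,-2,50,0,1],[0,0,50,0,1],[0,0,35,0,1],[0,0,8,0,1],[0,0,0,0,1]]]'; python3 -m jog '[[[0,0,4,0,1],[0,0,4,0,1],[0,0,0,0,1]]]'; python3 -m jog '[[[0,0,2,0,1],[0,0,2,0,1],[0,0,0,0,1]]]';python3 ctl.py
```

```text
clock: 31.9
tcp_pos: [555.3, -301.8, 73.1]
eef_rot: [-180.0, 0.0, -177.7]
wrist_force: [-0.2, 0.4, 0.1]
gripper_width: -0.002
finger_force: 0.0
clock: 32.28
tcp_pos: [555.1, -301.7, 64.7]
eef_rot: [-180.0, 0.0, -177.8]
wrist_force: [0.2, 0.1, 1.2]
gripper_width: 0.003
finger_force: 0.7
clock: 32.65
tcp_pos: [555.1, -301.7, 60.4]
eef_rot: [-180.0, 0.0, -177.8]
wrist_force: [0.1, 0.0, 2.9]
gripper_width: 0.004
finger_force: 1.6
wrist orange 2261 [ 561.8 -370.7  102.2] [[557.6, -380.8, 95.1], [570.0, -357.2, 105.8]]
side blue 77 [ 550.2 -308.9   60.3] [[541.6, -314.9, 55.8], [562.7, -298.6, 63.6]]
side orange 160 [ 555.6 -373.   101. ] [[551.0, -381.3, 86.5], [564.9, -360.9, 107.3]]
```

```bash
python3 -m jog '[[[0,0,2,0,1],[0,0,1,0,1],[0,0,0,0,1]]]'; python3 -m jog '[[[0,0,1,0,1],[0,0,1,0,1],[0,0,0,0,1]]]'; python3 -m jog '[[[0,0,0.5,0,1],[0,0,0,0,1],[0,0,0,0,1]]]'; python3 ctl.py
```

```text
clock: 33.17
tcp_pos: [555.1, -301.7, 57.4]
eef_rot: [-180.0, 0.0, -177.8]
wrist_force: [1.3, -1.2, 4.3]
gripper_width: 0.003
finger_force: 2.1
clock: 33.55
tcp_pos: [555.1, -301.7, 56.0]
eef_rot: [-180.0, 0.0, -177.7]
wrist_force: [0.3, -0.4, 8.4]
gripper_width: -0.004
finger_force: 4.5
clock: 33.92
tcp_pos: [555.1, -301.7, 56.0]
eef_rot: [-179.9, 0.1, -177.7]
wrist_force: [0.3, 0.9, 12.0]
gripper_width: -0.002
finger_force: 6.0
wrist blue 14 [ 549.8 -290.5   55.3] [[548.8, -291.4, 55.0], [550.4, -289.1, 55.8]]
wrist orange 169 [ 525.3 -379.7   79.2] [[517.2, -382.8, 76.1], [531.6, -371.4, 81.2]]
side blue 43 [ 551.7 -308.7   57.5] [[541.0, -314.6, 55.6], [562.7, -298.0, 60.6]]
side orange 189 [ 520.1 -374.1   78. ] [[513.9, -382.8, 65.2], [540.0, -361.1, 83.9]]
```

The button is home and the lever has dropped, with its grip at about (522, -371, 75). I lift it with the shut fingers, pushing from its -x side.

```bash
python3 -m jog '[[[0,0,-20,0,1],[0,0,-50,0,1],[22,-22,0,0,1],[22,-22,0,0,1],[22,-23,0,0,1]]]'; python3 -m jog '[[[0,0,0,0,1],[0,0,0,0,1]]]'; python3 ctl.py;  python3 to.py 491 -371 62; python3 - <<'E'
import cv2; a=cv2.imread("pics/c_wrist.png"); b=cv2.imread("pics/c_side.png")[240:420,300:500]
cv2.imwrite("pics/m1.png",cv2.hconcat([cv2.resize(a,(400,300)),cv2.resize(b,(333,300))]))
E
```

```text
clock: 34.7
tcp_pos: [490.3, -371.0, 123.9]
eef_rot: [179.9, -0.1, -177.7]
wrist_force: [0.1, -0.3, 0.0]
gripper_width: 0.007
finger_force: 0.0
clock: 34.95
tcp_pos: [491.5, -370.4, 124.2]
eef_rot: [179.9, -0.1, -177.8]
wrist_force: [-0.1, 0.6, 0.9]
gripper_width: 0.003
finger_force: 0.0
wrist blue 133 [ 546.3 -295.4   64.3] [[542.8, -303.1, 62.9], [551.5, -288.8, 65.5]]
side blue 35 [ 545.5 -298.3   65.3] [[541.1, -305.2, 59.3], [554.0, -290.5, 69.4]]
side orange 167 [ 520.2 -374.6   78.2] [[514.5, -382.6, 66.9], [531.2, -361.3, 83.8]]
clk 35.1 pos [ 492.  -370.2  124.6] rot [ 180.    -0.  -177.7] F [ 0.4 -0.4  0.3] w 0.003 ff 0.0 
 delta [ 1.  -0.8 62.6] roll 0.002
```

View pics/m1.png

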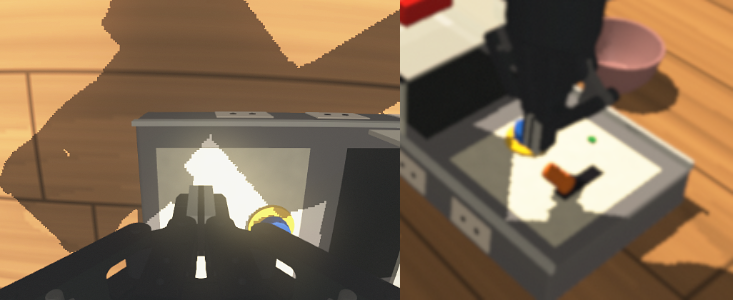

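The side half shows the lever down at (560,178), with the shut fingers on its robot side.

```bash
python3 -m jog '[[[1,-1,30,0,1],[0,0,25,0,1],[0,0,10,0,1],[0,0,0,0,1]]]'; python3 -m jog '[[[-5,0,0,0,1],[-5,0,0,0,1],[-5,0,-1,0,1],[-5,0,-2,0,1],[0,0,0,0,1]]]'; python3 -m jog '[[[-6,0,-4,0,1],[-6,0,-3,0,1],[-6,0,-3,0,1],[-6,0,-2,0,1],[0,0,0,0,1]]]'; python3 ctl.py
```

```text
clock: 35.6
tcp_pos: [490.8, -371.8, 59.7]
eef_rot: [180.0, -0.0, -177.7]
wrist_force: [0.3, -0.0, 0.6]
gripper_width: 0.0
finger_force: 0.0
clock: 36.22
tcp_pos: [507.3, -371.6, 64.5]
eef_rot: [180.0, -0.5, -177.7]
wrist_force: [-23.5, 2.5, 18.2]
gripper_width: 0.003
finger_force: 11.8
clock: 36.85
tcp_pos: [535.2, -370.2, 74.6]
eef_rot: [-180.0, 0.0, -177.7]
wrist_force: [0.3, -0.4, 0.2]
gripper_width: -0.002
finger_force: 0.2
wrist blue 1074 [ 558.3 -304.7   64.3] [[547.8, -314.5, 63.2], [567.7, -293.4, 65.5]]
wrist orange 10 [ 559.6 -369.   101.5] [[558.7, -370.9, 100.7], [560.2, -367.3, 102.5]]
side blue 183 [ 552.6 -304.4   65.5] [[541.8, -314.9, 59.3], [566.7, -292.9, 68.5]]
side orange 8 [ 551.3 -379.6   89.1] [[547.3, -381.0, 78.0], [559.2, -374.2, 93.4]]
```

```bash
python3 -m jog '[[[-6,0,-2,0,1],[-6,0,-2,0,1],[-6,0,-2,0,1],[-6,0,-2,0,1],[0,0,0,0,1]]]'; python3 -m jog '[[[-4,0,0,0,1],[-3,0,0,0,1],[0,0,0,0,1]]]'; python3 -m jog '[[[-2,0,0,0,1],[-2,0,0,0,1],[0,0,0,0,1]]]'; python3 -m jog '[[[-2,0,0,0,1],[0,0,0,0,1]]]'; python3 ctl.py
```

```text
clock: 37.62
tcp_pos: [559.1, -369.4, 83.0]
eef_rot: [-180.0, 0.0, -177.7]
wrist_force: [-0.8, -0.4, -1.4]
gripper_width: 0.003
finger_force: 0.0
clock: 38.0
tcp_pos: [565.7, -369.1, 82.7]
eef_rot: [180.0, -0.0, -177.7]
wrist_force: [-0.1, 0.1, -0.1]
gripper_width: -0.0
finger_force: 0.0
clock: 38.38
tcp_pos: [569.6, -369.0, 82.8]
eef_rot: [-180.0, 0.0, -177.7]
wrist_force: [0.9, -0.2, -0.1]
gripper_width: 0.001
finger_force: 0.0
clock: 38.62
tcp_pos: [570.8, -369.0, 82.8]
eef_rot: [180.0, -0.1, -177.8]
wrist_force: [-4.8, -0.7, 1.5]
gripper_width: 0.0
finger_force: 2.4
wrist blue 1381 [ 559.4 -304.2   64.4] [[547.9, -314.1, 63.2], [569.2, -291.9, 65.6]]
wrist orange 10 [ 595.1 -368.2  103.8] [[594.7, -369.6, 103.2], [595.6, -366.5, 104.4]]
side blue 186 [ 552.4 -303.9   65.6] [[541.4, -314.3, 59.1], [565.1, -290.9, 69.0]]
side orange 21 [ 587.2 -379.4   99.1] [[582.0, -380.7, 93.9], [593.0, -378.2, 103.9]]
```

```bash
python3 -m jog '[[[5,0,0,0,1],[15,0,0,0,1],[0,0,-45,0,1],[0,0,-45,0,1],[0,0,-42,0,1]]]'; python3 -m jog '[[[0,30,0,0,0],[0,40,0,0,0],[0,40,0,0,0],[0,40,0,0,0],[0,0,0,0,0]]]'; python3 ctl.py; python3 to.py 547.6 -144.2 125; python3 - <<'E'
from h import *
for c in("top","wrist"):
    p,W=cloud(c); hsv=cv2.cvtColor(p,cv2.COLOR_RGB2HSV)
    red=((hsv[...,0]<8)|(hsv[...,0]>172))&(hsv[...,1]>150)&(W[...,0]<640)&(W[...,0]>460)&(W[...,1]<-80)&(W[...,1]>-220)&(W[...,2]>130)
    P=W[red]; 
    if len(P)>4: print(c,len(P),cv2.minAreaRect(P[:,:2].astype(np.float32)),np.median(P[:,2]))
E
```

```text
clock: 39.4
tcp_pos: [551.6, -369.7, 216.6]
eef_rot: [-180.0, 0.1, -177.7]
wrist_force: [0.7, 0.3, 0.9]
gripper_width: 0.002
finger_force: 0.0
clock: 40.02
tcp_pos: [545.8, -217.5, 215.4]
eef_rot: [180.0, 0.1, -177.6]
wrist_force: [0.4, 0.3, -0.7]
gripper_width: 0.999
finger_force: 0.0
wrist blue 13 [ 560.8 -311.3   64. ] [[547.6, -314.3, 63.0], [570.0, -303.7, 65.3]]
wrist orange 266 [ 589.2 -369.9  103. ] [[582.2, -379.4, 96.5], [596.5, -355.5, 105.7]]
side blue 180 [ 552.4 -304.4   65.7] [[540.9, -315.0, 59.3], [565.1, -291.6, 68.5]]
side orange 164 [ 585.4 -371.   102.2] [[580.6, -380.0, 92.6], [594.6, -358.7, 107.8]]
clk 40.2 pos [ 545.8 -220.5  214.9] rot [-180.     0.  -177.8] F [-0.2 -0.2 -0. ] w 1.005 ff 0.0 
 delta [-4.7 76.3 89.8] roll 0.0
top 159 ((548.2530517578125, -142.5520477294922), (65.2272720336914, 16.102136611938477), 1.0657378435134888) 147.6718396125061
wrist 2443 ((545.321044921875, -146.13816833496094), (59.23168182373047, 45.02748489379883), 29.93670654296875) 146.21561558454903
```

The lever stays up at its original reading. Next I grip the cover and slide it shut.

```bash
python3 -m jog '[[[-1,25,0,0,0],[-1,30,0,0,0],[-1,21.5,0,0,0],[0,0,0,0,0]]]'; python3 -m jog '[[[0,0,30,0,0],[0,0,30,0,0],[0,0,22,0,0],[0,0,8,0,0],[0,0,0,0,0]]]'; python3 -m jog '[[[0,0,0,0,1],[0,0,0,0,1],[0,0,0,0,1],[0,0,0,0,1],[0,0,0,0,1]]]' 30; python3 -m jog '[[[0,0,0,0,1],[0,0,0,0,1]]]'
```

```text
clock: 40.78
tcp_pos: [545.8, -141.7, 215.1]
eef_rot: [-180.0, 0.0, -177.6]
wrist_force: [0.1, -1.1, -0.0]
gripper_width: 0.997
finger_force: 0.0
clock: 41.4
tcp_pos: [545.8, -143.6, 124.9]
eef_rot: [-180.0, -0.0, -177.8]
wrist_force: [0.8, 0.0, 1.0]
gripper_width: 0.997
finger_force: 0.0
clock: 42.02
tcp_pos: [545.9, -144.5, 125.4]
eef_rot: [-179.9, 0.0, -177.8]
wrist_force: [-1.3, -5.9, 2.2]
gripper_width: 0.21
finger_force: 35.9
clock: 42.28
tcp_pos: [545.8, -144.5, 125.3]
eef_rot: [-179.9, 0.0, -177.8]
wrist_force: [-1.2, -5.7, 1.9]
gripper_width: 0.202
finger_force: 35.9
```

```bash
python3 -m jog '[[[0,-15,0,0,1],[0,-30,0,0,1],[0,-30,0,0,1],[0,-30,0,0,1],[0,-30,0,0,1]]]'; python3 -m jog '[[[0,-30,0,0,1],[0,-20,0,0,1],[0,-8,0,0,1],[0,-3,0,0,1],[0,0,0,0,1]]]'; python3 -m jog '[[[0,-2,0,0,1],[0,0,0,0,1]]]'; python3 -m jog '[[[0,-2,0,0,1],[0,0,0,0,1]]]';python3 -m jog '[[[0,-2,0,0,1],[0,0,0,0,1]]]'
```

```text
clock: 42.9
tcp_pos: [550.9, -279.5, 125.3]
eef_rot: [180.0, 0.0, -177.8]
wrist_force: [1.1, 2.7, 4.0]
gripper_width: 0.203
finger_force: 36.3
clock: 43.52
tcp_pos: [553.2, -340.5, 125.4]
eef_rot: [-179.9, 0.0, -177.8]
wrist_force: [-1.7, -1.3, 5.7]
gripper_width: 0.2
finger_force: 36.3
clock: 43.78
tcp_pos: [553.3, -341.7, 125.4]
eef_rot: [-180.0, 0.0, -177.8]
wrist_force: [-2.6, -0.3, 5.4]
gripper_width: 0.201
finger_force: 36.4
clock: 44.02
tcp_pos: [553.3, -343.6, 125.3]
eef_rot: [-180.0, 0.0, -177.8]
wrist_force: [-1.3, 0.4, 6.2]
gripper_width: 0.201
finger_force: 36.4
clock: 44.28
tcp_pos: [553.4, -344.4, 125.3]
eef_rot: [179.9, -0.0, -177.7]
wrist_force: [-2.0, 5.0, 8.1]
gripper_width: 0.202
finger_force: 36.7
```

The stop is reached at exactly 200 mm of travel, so I release and go back for the jars, spice first.

```bash
python3 -m jog '[[[0,-1,0,0,1],[0,0,0,0,1]]]'; python3 -m jog '[[[0,0.5,0,0,0],[0,0,0,0,0],[0,0,0,0,0],[0,0,0,0,0],[0,0,-30,0,0]]]'; python3 -m jog '[[[0,0,-50,0,0],[0,0,0,0,0]]]'; python3 to.py 450 112.4 205;  python3 - <<'E'
from h import *
p,W=cloud("top","t5")
for lo,hi,b in((50,100,(350,560,40,420)),(50,140,(450,660,-230,0))): 
    for q in blobs(W,lo,hi,box=b): print(q)
hsv=cv2.cvtColor(p,cv2.COLOR_RGB2HSV)
red=((hsv[...,0]<8)|(hsv[...,0]>172))&(hsv[...,1]>150)&(W[...,0]<640)&(W[...,0]>460)&(W[...,1]<-80)&(W[...,2]>130)
P=W[red]
if len(P)>4: print(len(P),cv2.minAreaRect(P[:,:2].astype(np.float32)))
E
```

```text
clock: 44.52
tcp_pos: [553.3, -344.5, 125.3]
eef_rot: [179.8, -0.0, -177.7]
wrist_force: [-4.4, 10.0, 9.0]
gripper_width: 0.202
finger_force: 36.9
clock: 45.15
tcp_pos: [552.8, -345.1, 152.9]
eef_rot: [179.8, -0.2, -177.8]
wrist_force: [-0.4, -0.6, 1.3]
gripper_width: 1.002
finger_force: 0.0
clock: 45.4
tcp_pos: [554.7, -346.6, 209.1]
eef_rot: [-179.7, 0.3, -177.7]
wrist_force: [-0.1, 0.4, -0.6]
gripper_width: 1.003
finger_force: 0.0
clk 45.4 pos [ 554.7 -346.6  209.1] rot [-179.7    0.3 -177.7] F [-0.1  0.4 -0.6] w 1.003 ff 0.0 
 delta [ 86.6 462.8   0.9] roll 0.001
(np.int32(432), [456.5, 326.4], [455.9, 328.2, 31.4], 77.8)
(np.int32(419), [450.0, 215.3], [449.9, 215.9, 31.2], 79.7)
(np.int32(395), [450.1, 113.1], [449.2, 113.6, 30.4], 81.9)
(np.int32(231), [574.5, -69.9], [549.0, -105.5, 109.2], 55.4)
```

```bash
python3 -m jog '[[[6.4,43.5,0,0,0],[6.4,43.5,0,0,0],[6.4,43.5,0,0,0],[6.4,43.5,0,0,0],[6.4,43.5,0,0,0]]]'; python3 -m jog '[[[6.4,43.5,0,0,0],[6.4,43.5,0,0,0],[6.4,43.5,0,0,0],[6.4,43.5,0,0,0],[6.4,43.5,0,0,0]]]';  python3 -m jog '[[[6.4,43.5,0,0,0],[6.4,43.5,0,0,0],[6.4,43.5,0,0,0],[0,0,0,0,0],[0,0,0,0,0]]]'; python3 to.py 450 215.9 29; python3 - <<'E'
from h import *
p,W=cloud("wrist")
for q in blobs(W,50,100,box=(350,560,40,420)): print(q)
p,W=cloud("top"); hsv=cv2.cvtColor(p,cv2.COLOR_RGB2HSV)
red=((hsv[...,0]<8)|(hsv[...,0]>172))&(hsv[...,1]>150)&(W[...,0]<640)&(W[...,0]>460)&(W[...,1]<-80)&(W[...,2]>130)
P=W[red]
if len(P)>4: print(len(P),cv2.minAreaRect(P[:,:2].astype(np.float32)))
E
```

```text
clock: 46.08
tcp_pos: [512.2, -128.0, 203.5]
eef_rot: [179.9, -0.1, -177.8]
wrist_force: [-0.1, 0.1, 0.2]
gripper_width: 0.998
finger_force: 0.0
clock: 46.7
tcp_pos: [471.7, 87.9, 203.7]
eef_rot: [180.0, -0.1, -177.8]
wrist_force: [-0.0, 0.1, -0.4]
gripper_width: 0.999
finger_force: 0.0
clock: 47.32
tcp_pos: [448.0, 215.8, 204.0]
eef_rot: [-180.0, -0.1, -177.7]
wrist_force: [0.2, -0.5, -1.1]
gripper_width: 0.999
finger_force: 0.0
clk 47.3 pos [448.  215.8 204. ] rot [-1.800e+02 -1.000e-01 -1.777e+02] F [ 0.2 -0.5 -1.1] w 0.999 ff 0.0 
 delta [-2.20e+00  1.00e-01  1.75e+02] roll 0.001
(np.int32(5842), [440.6, 182.4], [442.5, 181.6, 31.9], 78.6)
(np.int32(5691), [447.2, 115.5], [449.6, 112.6, 31.2], 80.6)
(np.int32(5313), [451.8, 325.0], [454.4, 328.1, 31.4], 76.6)
139 ((555.8751220703125, -343.0286865234375), (63.603885650634766, 15.269632339477539), 2.531848907470703)
```

The wrist view shows tea was knocked to (442.5, 181.6), only 8 mm clear of spice. I turn the gripper 90° so it closes along x.

```bash
python3 -m jog '[[[0,0,0,0.1745,0],[0,0,0,0.1745,0],[0,0,0,0.1745,0],[0,0,0,0.1745,0],[0,0,0,0.1745,0]]]'; python3 -m jog '[[[0,0,0,0.1745,0],[0,0,0,0.1745,0],[0,0,0,0.1745,0],[0,0,0,0.1745,0],[0,0,0,0,0]]]'; python3 - <<'E'
from h import *
p,W=cloud("wrist")
for q in blobs(W,50,100,box=(350,560,40,420)): print(q)
E
python3 to.py 442.5 181.6 29 92.2
```

```text
clock: 48.05
tcp_pos: [448.6, 215.2, 204.7]
eef_rot: [-180.0, -0.0, 131.8]
wrist_force: [0.6, 0.0, 0.2]
gripper_width: 1.001
finger_force: 0.0
clock: 48.68
tcp_pos: [448.6, 215.3, 204.7]
eef_rot: [-180.0, 0.0, 92.3]
wrist_force: [0.2, 0.2, -0.7]
gripper_width: 1.0
finger_force: 0.0
(np.int32(6426), [454.5, 327.6], [454.6, 328.2, 30.8], 76.7)
(np.int32(9866), [446.0, 154.4], [446.6, 147.6, 66.1], 79.0)
clk 48.7 pos [448.5 215.5 204.7] rot [-180.     0.    92.4] F [ 0.5 -0.5  0.4] w 0.999 ff 0.0 
 delta [-33.6  -7.4 175.7] roll 0.004
```

```bash
python3 -m jog '[[[-17,-3.7,0,0,0],[-16.5,-3.7,0,0,0],[0,0,50,0,0],[0,0,50,0,0],[0,0,45,0,0]]]'; python3 -m jog '[[[0,0,25,0,0],[0,0,5,0,0],[0,0,0,0,0]]]'; python3 to.py 442.5 182 30 92.2; python3 -m jog '[[[0,0,0,0,1],[0,0,0,0,1],[0,0,0,0,1],[0,0,0,0,1],[0,0,0,0,1]]]' 40;  python3 to.py 442.5 182 30 92.2; python3 -m jog '[[[0,0,-10,0,1],[0,0,-40,0,1],[0,0,-50,0,1],[0,0,-55,0,1],[0,0,-15,0,1]]]'; python3 to.py 586 -194 200 92.2
```

```text
clock: 49.35
tcp_pos: [442.0, 181.2, 58.7]
eef_rot: [180.0, 0.0, 92.3]
wrist_force: [0.3, 0.7, -0.0]
gripper_width: 1.003
finger_force: 0.0
clock: 49.72
tcp_pos: [442.6, 182.0, 30.5]
eef_rot: [180.0, -0.0, 92.3]
wrist_force: [0.9, -0.9, 0.0]
gripper_width: 1.003
finger_force: 0.0
clk 49.7 pos [442.6 182.   30.5] rot [180.   -0.   92.3] F [ 0.9 -0.9  0. ] w 1.003 ff 0.0 
 delta [ 0.  -0.1  0.5] roll 0.001
clock: 50.35
tcp_pos: [442.7, 182.4, 31.1]
eef_rot: [179.9, 0.0, 92.3]
wrist_force: [-2.1, -0.6, 7.7]
gripper_width: 0.719
finger_force: 42.6
clk 50.4 pos [442.7 182.4  31.1] rot [179.9   0.   92.3] F [-2.1 -0.6  7.7] w 0.719 ff 42.6 
 delta [-0.4 -0.2  1.1] roll 0.001
clock: 50.98
tcp_pos: [442.9, 182.7, 203.9]
eef_rot: [179.6, -0.0, 92.3]
wrist_force: [-0.4, 0.4, -2.8]
gripper_width: 0.721
finger_force: 44.6
clk 51.0 pos [442.9 182.7 203.9] rot [179.6  -0.   92.3] F [-0.4  0.4 -2.8] w 0.721 ff 44.6 
 delta [-382.1  127.9    4.4] roll 0.002
```

```bash
python3 -m jog '[[[-38.2,12.8,0,0,1],[-38.2,12.8,0,0,1],[-38.2,12.8,0,0,1],[-38.2,12.8,0,0,1],[-38.2,12.8,0,0,1]]]'; python3 -m jog '[[[-38.2,12.8,0,0,1],[-38.2,12.8,0,0,1],[-38.2,12.8,0,0,1],[-38.2,12.8,0,0,1],[-38.2,12.8,0,0,1]]]'; python3 -m jog '[[[0,0,35,0,1],[0,0,45,0,1],[0,0,30,0,1],[0,0,10,0,1],[0,0,3,0,1]]]'; python3 -m jog '[[[0,0,1,0,1],[0,0,1,0,1],[0,0,0,0,1]]]'; python3 -m jog '[[[0,0,1,0,1],[0,0,0,0,1]]]'; python3 -m jog '[[[0,0,1,0,1],[0,0,0,0,1]]]'
```

```text
clock: 51.6
tcp_pos: [513.8, -7.0, 200.5]
eef_rot: [180.0, -0.0, 92.3]
wrist_force: [-0.1, 0.1, -2.2]
gripper_width: 0.721
finger_force: 44.6
clock: 52.22
tcp_pos: [585.3, -195.3, 200.5]
eef_rot: [180.0, -0.0, 92.3]
wrist_force: [0.3, -0.1, -1.7]
gripper_width: 0.717
finger_force: 44.6
clock: 52.85
tcp_pos: [585.5, -194.3, 77.5]
eef_rot: [180.0, 0.0, 92.3]
wrist_force: [0.6, -0.2, -2.0]
gripper_width: 0.724
finger_force: 44.6
clock: 53.22
tcp_pos: [585.4, -194.3, 75.3]
eef_rot: [180.0, 0.0, 92.3]
wrist_force: [1.2, -0.4, -2.6]
gripper_width: 0.719
finger_force: 44.6
clock: 53.48
tcp_pos: [585.2, -194.2, 73.8]
eef_rot: [-180.0, -0.0, 92.3]
wrist_force: [-0.1, 0.3, -1.6]
gripper_width: 0.715
finger_force: 44.6
clock: 53.72
tcp_pos: [585.3, -194.3, 73.2]
eef_rot: [180.0, 0.0, 92.3]
wrist_force: [-1.3, 0.0, 2.3]
gripper_width: 0.716
finger_force: 45.0
```

Contact. I release and go for spice, after checking where it is.

```bash
python3 -m jog '[[[0,0,0,0,0],[0,0,0,0,0],[0,0,0,0,0],[0,0,0,0,0]]]'; python3 -m jog '[[[0,0,-30,0,0],[0,0,-50,0,0],[0,0,-50,0,0],[0,0,0,0,0]]]'; python3 - <<'E'
from h import *
p,W=cloud("top","t7")
for lo,hi,b in((50,100,(350,560,40,420)),(100,140,(450,660,-230,0))): 
    for q in blobs(W,lo,hi,box=b): print(q)
E
python3 to.py 449.6 112.8 205 92.2
```

```text
clock: 54.22
tcp_pos: [585.3, -194.2, 72.8]
eef_rot: [180.0, 0.0, 92.3]
wrist_force: [-0.1, -0.2, -0.5]
gripper_width: 1.004
finger_force: 0.0
clock: 54.72
tcp_pos: [586.5, -194.8, 207.0]
eef_rot: [179.6, 0.2, 92.3]
wrist_force: [-0.3, -0.5, -0.8]
gripper_width: 0.999
finger_force: 0.0
(np.int32(435), [456.6, 326.4], [456.0, 328.0, 31.5], 77.7)
(np.int32(394), [450.0, 113.1], [449.2, 113.6, 30.4], 82.0)
(np.int32(102), [567.1, -190.3], [571.1, -191.1, 19.8], 121.6)
clk 54.8 pos [ 585.6 -194.4  204.3] rot [1.798e+02 1.000e-01 9.230e+01] F [ 0.5  0.3 -1.2] w 1.0 ff 0.0 
 delta [ 312.3 -123.7   -1.6] roll 0.001
```

```bash
python3 -m jog '[[[39,-15.5,0,0,0],[39,-15.5,0,0,0],[39,-15.5,0,0,0],[39,-15.5,0,0,0],[39,-15.5,0,0,0]]]'; python3 -m jog '[[[39,-15.5,0,0,0],[39,-15.5,0,0,0],[39,-15.2,0,0,0],[0,0,0,0,0],[0,0,0,0,0]]]'; python3 to.py 449.6 112.8 31 92.2; python3 - <<'E'
from h import *
p,W=cloud("wrist")
for q in blobs(W,50,100,box=(350,560,40,420)): print(q)
E
```

```text
clock: 55.4
tcp_pos: [498.8, -1.2, 201.4]
eef_rot: [-179.8, -0.0, 92.3]
wrist_force: [-0.0, 0.5, 0.4]
gripper_width: 1.003
finger_force: 0.0
clock: 56.02
tcp_pos: [449.2, 112.4, 202.1]
eef_rot: [-179.9, 0.0, 92.3]
wrist_force: [0.4, 0.5, -1.3]
gripper_width: 0.997
finger_force: 0.0
clk 56.0 pos [449.2 112.4 202.1] rot [-179.9    0.    92.3] F [ 0.4  0.5 -1.3] w 0.997 ff 0.0 
 delta [  0.4   0.7 171.1] roll 0.001
(np.int32(5448), [449.7, 114.6], [449.7, 112.7, 30.8], 80.6)
```

```bash
python3 -m jog '[[[0,0.5,50,0,0],[0,0,50,0,0],[0,0,45,0,0],[0,0,20,0,0],[0,0,6,0,0]]]'; python3 -m jog '[[[0,0,0,0,0],[0,0,0,0,1],[0,0,0,0,1],[0,0,0,0,1],[0,0,0,0,1]]]' 40;  python3 -m jog '[[[0,0,0,0,1],[0,0,-30,0,1],[0,0,-50,0,1],[0,0,-55,0,1],[0,0,-35,0,1]]]'; python3 to.py 500 -108 200 92.2
```

```text
clock: 56.7
tcp_pos: [449.6, 111.8, 30.5]
eef_rot: [-179.9, -0.0, 92.2]
wrist_force: [-0.0, -0.5, 0.7]
gripper_width: 1.003
finger_force: 0.0
clock: 57.32
tcp_pos: [450.3, 112.6, 32.8]
eef_rot: [179.9, 0.0, 92.3]
wrist_force: [-0.5, 0.0, 4.9]
gripper_width: 0.693
finger_force: 42.7
clock: 57.95
tcp_pos: [449.9, 112.7, 204.8]
eef_rot: [179.8, 0.0, 92.3]
wrist_force: [0.4, -0.2, -2.8]
gripper_width: 0.693
finger_force: 44.3
clk 58.0 pos [449.9 112.7 204.8] rot [179.8   0.   92.3] F [ 0.4 -0.2 -2.8] w 0.693 ff 44.3 
 delta [-222.5   41.3    5. ] roll 0.001
```

```bash
python3 -m jog '[[[-37,7,0,0,1],[-37,7,0,0,1],[-37,7,0,0,1],[-37,7,0,0,1],[-37,7,0,0,1]]]'; python3 -m jog '[[[-37.2,6.3,0,0,1],[0,0,35,0,1],[0,0,45,0,1],[0,0,30,0,1],[0,0,10,0,1]]]'; python3 -m jog '[[[0,0,3,0,1],[0,0,1,0,1],[0,0,1,0,1],[0,0,0,0,1]]]'; python3 -m jog '[[[0,0,1,0,1],[0,0,0,0,1]]]'; python3 -m jog '[[[0,0,1,0,1],[0,0,0,0,1]]]'; python3 -m jog '[[[0,0,0.5,0,1],[0,0,0,0,1]]]'
```

```text
clock: 58.58
tcp_pos: [492.0, -71.9, 202.2]
eef_rot: [180.0, 0.0, 92.3]
wrist_force: [0.2, -0.5, -1.9]
gripper_width: 0.691
finger_force: 44.3
clock: 59.2
tcp_pos: [499.1, -107.4, 80.8]
eef_rot: [-179.9, -0.1, 92.3]
wrist_force: [-0.8, -0.7, -1.7]
gripper_width: 0.693
finger_force: 44.3
clock: 59.7
tcp_pos: [500.0, -107.8, 77.3]
eef_rot: [180.0, 0.0, 92.3]
wrist_force: [0.5, 0.0, -2.4]
gripper_width: 0.696
finger_force: 44.3
clock: 59.95
tcp_pos: [499.8, -107.7, 75.8]
eef_rot: [-180.0, -0.0, 92.3]
wrist_force: [-0.6, 0.1, -3.1]
gripper_width: 0.692
finger_force: 44.3
clock: 60.2
tcp_pos: [499.9, -107.8, 74.9]
eef_rot: [180.0, 0.0, 92.3]
wrist_force: [0.2, -0.1, -0.4]
gripper_width: 0.694
finger_force: 44.6
clock: 60.45
tcp_pos: [499.9, -107.7, 74.8]
eef_rot: [180.0, 0.0, 92.3]
wrist_force: [-3.0, 1.1, 4.7]
gripper_width: 0.698
finger_force: 45.1
```

```bash
python3 -m jog '[[[0,0,-0.5,0,0],[0,0,0,0,0],[0,0,0,0,0],[0,0,0,0,0]]]'; python3 -m jog '[[[0,0,-30,0,0],[0,0,-50,0,0],[0,0,-50,0,0],[0,0,0,0,0]]]'; python3 to.py 454.8 328.2 205 92.2
```

```text
clock: 60.95
tcp_pos: [499.9, -107.7, 74.8]
eef_rot: [-180.0, -0.0, 92.3]
wrist_force: [-0.0, 0.4, 0.1]
gripper_width: 1.001
finger_force: 0.0
clock: 61.45
tcp_pos: [501.1, -108.3, 208.2]
eef_rot: [179.6, 0.2, 92.3]
wrist_force: [0.6, -0.2, -0.5]
gripper_width: 1.004
finger_force: 0.0
clk 61.5 pos [ 501.1 -108.3  208.2] rot [179.6   0.2  92.3] F [ 0.6 -0.2 -0.5] w 1.004 ff 0.0 
 delta [438.  -29.    1.5] roll 0.001
```

```bash
python3 -m jog '[[[43.7,-2.8,0,0,0],[43.7,-2.8,0,0,0],[43.7,-2.8,0,0,0],[43.7,-2.8,0,0,0],[43.7,-2.8,0,0,0]]]'; python3 -m jog '[[[43.7,-2.8,0,0,0],[43.7,-2.8,0,0,0],[43.7,-2.8,0,0,0],[43.7,-2.8,0,0,0],[43.7,-2.8,0,0,0]]]';python3 -m jog '[[[0,0,0,0,0],[0,0,0,0,0]]]'; python3 to.py 454.6 328.2 29 92.2; python3 - <<'E'
from h import *
p,W=cloud("wrist")
for q in blobs(W,50,100,box=(350,560,40,420)): print(q)
p,W=cloud("top")
for q in blobs(W,100,140,box=(450,660,-230,0)): print(q)
E
```

```text
clock: 62.08
tcp_pos: [476.5, 111.4, 203.6]
eef_rot: [-179.9, -0.0, 92.3]
wrist_force: [-0.0, 0.3, -0.6]
gripper_width: 0.999
finger_force: 0.0
clock: 62.7
tcp_pos: [453.9, 329.1, 203.5]
eef_rot: [-179.9, 0.0, 92.3]
wrist_force: [0.5, -0.9, 0.4]
gripper_width: 1.0
finger_force: 0.0
clock: 62.95
tcp_pos: [454.3, 327.4, 203.8]
eef_rot: [-179.9, 0.1, 92.3]
wrist_force: [-0.2, 0.7, -0.6]
gripper_width: 1.002
finger_force: 0.0
clk 63.0 pos [454.3 327.4 203.8] rot [-1.799e+02  1.000e-01  9.230e+01] F [-0.2  0.7 -0.6] w 1.002 ff 0.0 
 delta [  1.    0.6 174.8] roll 0.001
(np.int32(5223), [454.5, 330.1], [454.7, 328.3, 30.8], 76.6)
(np.int32(460), [584.2, -193.1], [584.0, -194.4, 32.1], 121.8)
(np.int32(426), [499.2, -106.2], [499.1, -106.7, 30.7], 123.8)
```

```bash
python3 -m jog '[[[0.5,0.3,50,0,0],[0,0,50,0,0],[0,0,45,0,0],[0,0,23,0,0],[0,0,6,0,0]]]'; python3 -m jog '[[[0,0,0,0,0],[0,0,0,0,1],[0,0,0,0,1],[0,0,0,0,1],[0,0,0,0,1]]]' 40;  python3 -m jog '[[[0,0,0,0,1],[0,0,-30,0,1],[0,0,-50,0,1],[0,0,-55,0,1],[0,0,-35,0,1]]]'; python3 to.py 597 -100 200 92.2
```

```text
clock: 63.68
tcp_pos: [454.7, 327.2, 29.7]
eef_rot: [-179.9, 0.1, 92.2]
wrist_force: [-0.6, -0.3, 0.3]
gripper_width: 1.002
finger_force: 0.0
clock: 64.3
tcp_pos: [455.3, 328.5, 32.1]
eef_rot: [179.9, -0.0, 92.3]
wrist_force: [-1.0, -2.0, 4.5]
gripper_width: 0.692
finger_force: 42.4
clock: 64.92
tcp_pos: [455.0, 328.4, 203.9]
eef_rot: [179.8, -0.1, 92.3]
wrist_force: [-0.0, 0.6, -3.3]
gripper_width: 0.693
finger_force: 44.4
clk 64.9 pos [455.  328.4 203.9] rot [ 1.798e+02 -1.000e-01  9.230e+01] F [-0.   0.6 -3.3] w 0.693 ff 44.4 
 delta [-433.7  124.9    3.8] roll 0.001
```

```bash
python3 -m jog '[[[-43.4,12.5,0,0,1],[-43.4,12.5,0,0,1],[-43.4,12.5,0,0,1],[-43.4,12.5,0,0,1],[-43.4,12.5,0,0,1]]]'; python3 -m jog '[[[-43.4,12.5,0,0,1],[-43.4,12.5,0,0,1],[-43.4,12.5,0,0,1],[-43.4,12.5,0,0,1],[-43.4,12.5,0,0,1]]]'; python3 -m jog '[[[0,0,35,0,1],[0,0,45,0,1],[0,0,30,0,1],[0,0,10,0,1],[0,0,3,0,1]]]'; python3 -m jog '[[[0,0,1,0,1],[0,0,1,0,1],[0,0,0,0,1]]]'; python3 -m jog '[[[0,0,1,0,1],[0,0,0,0,1]]]'; python3 -m jog '[[[0,0,1,0,1],[0,0,0,0,1]]]'
```

```text
clock: 65.55
tcp_pos: [525.9, 112.6, 201.1]
eef_rot: [180.0, -0.0, 92.3]
wrist_force: [1.0, -0.2, -3.0]
gripper_width: 0.689
finger_force: 44.5
clock: 66.18
tcp_pos: [597.0, -101.7, 201.0]
eef_rot: [-180.0, -0.0, 92.3]
wrist_force: [-0.3, 0.7, -2.5]
gripper_width: 0.693
finger_force: 44.5
clock: 66.8
tcp_pos: [597.2, -100.5, 78.3]
eef_rot: [180.0, 0.0, 92.3]
wrist_force: [0.7, 0.1, -2.6]
gripper_width: 0.691
finger_force: 44.6
clock: 67.18
tcp_pos: [597.1, -100.4, 76.4]
eef_rot: [180.0, 0.0, 92.3]
wrist_force: [-1.3, 0.6, -2.9]
gripper_width: 0.692
finger_force: 44.6
clock: 67.42
tcp_pos: [596.9, -100.4, 74.8]
eef_rot: [180.0, -0.0, 92.3]
wrist_force: [1.9, 0.7, -2.0]
gripper_width: 0.69
finger_force: 44.6
clock: 67.68
tcp_pos: [597.0, -100.5, 74.1]
eef_rot: [180.0, 0.0, 92.3]
wrist_force: [-1.2, 0.7, 1.1]
gripper_width: 0.692
finger_force: 45.0
```

Release, lift, retreat and take a final look.

```bash
python3 -m jog '[[[0,0,0,0,0],[0,0,0,0,0],[0,0,0,0,0],[0,0,0,0,0]]]'; python3 -m jog '[[[0,0,-30,0,0],[0,0,-50,0,0],[0,0,-50,0,0],[0,0,-20,0,0],[0,0,0,0,0]]]'; python3 -m jog '[[[40,-20,0,0,0],[45,-20,0,0,0],[45,-20,0,0,0],[45,-10,0,0,0],[40,0,0,0,0]]]'; python3 -m jog '[[[0,0,0,0,0],[0,0,0,0,0]]]'; python3 - <<'E'
from h import *
import ctl
p,W=cloud("top","t9")
for q in blobs(W,100,140,box=(450,850,-240,300)): print(q)
hsv=cv2.cvtColor(p,cv2.COLOR_RGB2HSV)
red=((hsv[...,0]<8)|(hsv[...,0]>172))&(hsv[...,1]>150)&(W[...,0]<640)&(W[...,0]>460)&(W[...,1]<-80)&(W[...,2]>130)
print(cv2.minAreaRect(W[red][:,:2].astype(np.float32)))
ctl.look("side","s9"); s=get_state(); print(s['clock'],s['tcp_pos'])
a=cv2.imread("pics/t9.png"); b=cv2.imread("pics/s9.png"); cv2.imwrite("pics/m9.png",cv2.hconcat([a[50:310,100:460],b[150:410,200:500]]))
E
```

```text
clock: 68.18
tcp_pos: [597.0, -100.4, 73.8]
eef_rot: [180.0, 0.0, 92.3]
wrist_force: [1.1, -0.2, 0.7]
gripper_width: 0.997
finger_force: 0.0
clock: 68.8
tcp_pos: [597.3, -100.5, 225.2]
eef_rot: [179.8, 0.1, 92.3]
wrist_force: [0.0, -0.1, -0.5]
gripper_width: 1.001
finger_force: 0.0
clock: 69.42
tcp_pos: [517.2, 113.1, 222.5]
eef_rot: [-179.9, -0.0, 92.3]
wrist_force: [-0.1, -0.5, 0.8]
gripper_width: 1.002
finger_force: 0.0
clock: 69.68
tcp_pos: [518.3, 111.3, 222.7]
eef_rot: [-179.9, 0.0, 92.3]
wrist_force: [-0.3, 0.1, 0.3]
gripper_width: 1.0
finger_force: 0.0
(np.int32(200), [772.3, 239.3], [774.4, 240.7, 24.1], 129.6)
(np.int32(582), [762.0, -82.0], [762.6, -82.1, 37.2], 110.3)
(np.int32(87), [755.0, 112.1], [755.1, 112.3, 36.8], 119.2)
(np.int32(418), [595.9, -99.1], [596.5, -99.5, 30.9], 119.7)
(np.int32(463), [584.1, -193.3], [584.3, -194.2, 32.4], 122.0)
(np.int32(427), [499.1, -106.2], [499.3, -106.6, 30.6], 124.0)
((555.8228759765625, -342.420166015625), (63.42518997192383, 15.606536865234375), 1.9083772897720337)
69.775 [518.53554149 110.73728887 223.17881024]
```

View pics/m9.png

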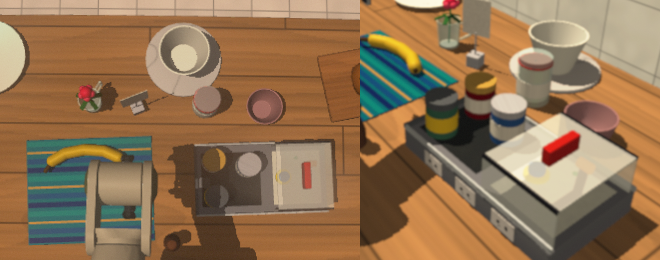

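The picture shows all three upright on the shelf half (montage (213,160), (248,165), (213,197)), the cover shut with its red grip at (307,175), and the bystanders in place.

```bash
python3 -c "
from rig import *
print(job_done())"
```

```text
the job is handed in; nothing more can be done
None
```

The trip test is done and handed in at about 70 s: the button was pressed home, the lever dropped and was lifted until it stayed up, the cover is fully shut, and the tea tin, jam jar and spice tin (the cocoa tin was absent) stand upright on the shelf half again, with the other breakfast things untouched.

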